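# Roll a sterilising canister into its V-cradle and shut the keeper

### The arm

A 6-joint arm with a two-finger parallel gripper is mounted at the origin on a cart in front of the work surface, level with it; the furniture and walls round the work are solid. World frame = base frame: x ahead of the robot, y to its left, z up, the work surface at z = 0. Lengths are in m, angles in rad, forces in N, time in s.
With the tool pointing down it reaches from about 0.375 to 0.975 m from the base axis. Payload 3.8 kg.
Tool frame: the origin (TCP) lies between the finger pads; the fingertips stand 17 mm ahead of it and the grasp point (between the pads) lies 2 mm behind it; z points along the fingers, y is the line along which they close (so a half turn about z gives the same grasp; the last joint's range is limited). The gripper opens to 85 mm and grips with 20 to 120 N. Pads are 22 mm wide; open, the fingers measure 114 mm over their backs; the gripper's body (76 mm by 85 mm) begins 54 mm behind the grasp point. The pads swing forward as they close: fully open they stand 13 mm farther back than shut.
Start: joints at [-1.275, 0.264, 1.604, -0, 1.274, -0.037], TCP at [0.221, -0.638, 0.248] pointing down, gripper open.
Joint ranges: [-2.63, 2.63], [-0.94, 2.18], [0.31, 2.57], [-1.31, 4.45], [0, 2.66], [-2.55, 2.55]. Speed limits (rad/s): [2.57, 2.57, 3.14, 3.14, 3.14, 3.14].

### API

Orientations are given as a rotation vector (axis times angle).
In Python, from workcell import bot gives the robot as it stands.
- The arm moves only by the tool play_rows, never from a script. Its argument "steps" is one flat list of numbers, 4 for each row, row after row: the shift along the tool's x, y, z in m, then the turn about the tool's z in rad. A call has 1 to 10 rows; each row is the pose to reach, as a shift and turn from the pose commanded when the call began, along the tool's axes at that moment; what a row does not reach only later rows make up. A row lasts 1/8 s, in which the tool goes at most 62.5 mm and 10.7 degrees, less where a joint would pass 70% of its speed; a pose out of reach is approached as far as the arm can. A call with a gripper value outside its range is refused whole. "jaw" is the closure in counts, from 0 (fully open) to 255 (shut), set as the call begins (left out, the last holds). The fingers move at their own pace and stop on an object; "grip_force" is the grip in N (left out, the last holds). Time passes only in rows, so rows that repeat a pose let the fingers close. It gives the time, the measured TCP pose, the force, the opening and the grip force at its end, in the units of the state.
- bot.read_state(): the state, without advancing time (a new reading comes with each control period).
- bot.read_camera(name): name is "scene" or "top"; returns a dict with "pixels" (384x512x3 uint8, blue, green, red), "mtx" (3x3 intrinsics, pixels), "R" (3x3) and "t" (3): a world point X has camera coordinates R X + t. Camera axes: x right, y down, z forward; pixel columns grow to the right and rows downward; lengths in m; the calibration is good to about 2 mm. A picture is of the moment at which its call begins. There is no depth.
- bot.finish_job(): hands the job in; it is judged then, once.
The state is a dict: "time": time; "q": joint angles; "joint_vel": joint speeds; "joint_torque": joint torques, N m; "tool_pos": TCP position; "tcp_rot": TCP orientation; "wrist_force": force on the tool from outside, world axes, zero at the start; "torque": the same for the moment, N m; "width": opening from 0.0 (shut) to 1.0 (fully open); "grip_force": force on a finger pad.
Only numpy, scipy, OpenCV 4.12 (cv2) and the standard library are available. Lean on these libraries where they do the work, as an engineer would, in place of code of your own. Each camera call takes 0.05 s, during which the arm holds its last target. There are 200 camera calls.

### The job

Roll the round steel canister along the bench by its side, up the ramp and into the V of the cradle. Slide it endwise along the V until its base is home against the end stop, then swing the keeper arm fully shut behind its cap. Only push it with the fingers, never pick it up, and leave the carton, the bowl and the clamp where they are.

Things in the scene. Friction and masses are not known exactly. Their poses are not given: they have to be found in the camera images.
- canister: Plain round steel canister lying on its side, 60 mm in diameter (58 mm between its two end bands), 200 mm long, 0.3 to 0.55 kg, polished: slips easily on what touches it, rolls freely, coasts a few cm when let go. Origin at its middle on its axis, 30 mm above the bench at the start. Its y is the long axis: base end face at y = +100 mm, cap end face at -100 mm; x and z turn as it rolls.
- cap_end (a point): Centre of the end face of the canister's slip-on cap (46 mm long, 60 mm wide, nearly flat face), on the axis.
- cradle: Grey steel V-cradle screwed to the bench. Origin on the bench below the middle of the seated canister; y along the V (which runs from y = -128 to +100 mm), x across it, ramp on the -x side towards the robot. V flanks at 35 degrees, its bottom 2 mm high, back flank up to 26 mm high at x = +42 mm, back wall to 46 mm. A seated canister's axis is at x = 0, 33 mm above the bench; home, its middle is at y = 0.
- crest (a point): Top of the ramp, mid-length of the cradle: x = -23 mm in the cradle's frame, 12 mm above the bench. The ramp rises evenly to it from the bench at x = -68 mm; behind it the V falls away. Same axes as the cradle.
- stop_face (a point): Point on the face of the cradle's end stop where the middle of the canister's base comes to bear (y = +100 mm, 33 mm above the bench). The stop is an upright round-topped plate 5 mm thick, 66 mm wide, 66 mm high. Same axes as the cradle.
- keeper (a joint): Swing of the cradle's keeper arm, level about an upright pin. 0 rad: shut against its own stop, pointing to the cradle's -x, across the V with its face 6 mm behind the cap of a canister that is home. Grows as it opens towards the cradle's -y (1.57: points to -y). Starts open at 1.4 to 1.75, limit 1.9. Stiff hinge (0.05 N m): stays where it is left, about 1 N at the tip moves it.
- keeper_pin (a point): Axis of the keeper's pin, 40 mm above the bench: x = +54, y = -108 mm in the cradle's frame; the pin's knuckle is 13 mm wide, 55 mm high. Same axes as the cradle.
- keeper_tip (a point): Point on the keeper arm 70 mm from the pin, 40 mm above the bench. The arm is a flat steel bar on edge, 4 mm thick, 30 to 50 mm above the bench, 79 mm long, with an upright round tab 10 mm wide at its end, 28 to 58 mm above the bench, set 3 mm towards the side away from the canister.
- strip_box: Bystander: small white carton of indicator strips, 60 x 88 x 30 mm, loose. Origin at the centre of its underside.
- gallipot: Bystander: small round steel bowl, 79 mm wide, 40 mm high, loose. Origin at the centre of its underside.
- haemostat: Bystander: flat steel ring-handled clamp, 56 x 140 x 7 mm, long along its y, loose. Origin at the centre of its underside.

How it is judged:
On the way, in this order (a step that is already met when the one before it is completed fails the run):
1. the canister has turned half over, rolling on its side (angle between canister's own z axis and vertical above 2 rad).
2. the canister lies down in the V with its base against the end stop, while the keeper is still open (x of canister in the frame of cradle between -0.005 and 0.005 m and z of canister in the frame of cradle below 0.036 m and y of canister in the frame of cradle above -0.004 m and value of joint keeper above 0.8 rad), for 0.2 s.
At the end, for the whole second after the job is handed in: the canister rests in the V, its axis within 4 mm of the V's centre line and at its seated height, parallel to the V within 0.05 rad, its base within 4 mm of the end stop; the keeper is shut (within 0.08 rad); everything still and let go (x of canister in the frame of cradle between -0.004 and 0.004 m and z of canister in the frame of cradle between 0.029 and 0.036 m and y of canister in the frame of cradle between -0.004 and 0.004 m and angle between the y axis of canister and the y axis of cradle, either way round below 0.05 rad and linear speed of canister below 0.01 m/s and value of joint keeper below 0.08 rad); the robot touches nothing.
It fails at once if the canister is picked up: lifted 10 mm off the bench before the ramp, or 10 mm above the height at which it rolls over the crest (height (world z) of canister above 0.052 m or (x of canister in the frame of cradle below -0.08 m and height (world z) of canister above 0.04 m)).
It fails at once if the carton, the bowl or the clamp is moved by more than 20 mm (distance of any of strip_box, gallipot, haemostat from where it was at the start of the episode above 0.02 m).
It also fails if it takes over 67 s, if anything falls off the work surface, if the arm or the gripper's body presses on something with over 40 N, if the wrist force passes 120 N, or if a joint passes its speed limit or range.

## Working session

There is one attempt and no reset: what is moved stays moved. The work goes in short steps, Python scripts to look and compute and a tool call to move; the robot and the scene stay as the last step left them, time stands still between calls to the robot, and variables do not carry over. Pictures are saved under pics/ and viewed, at most 10 in all, crops included, and the job is handed in when it is done.

Besides the shell and the picture viewer there is one more tool, called after "Call:" in YAML: its name, and indented under it one key for each argument. play_rows: Moves the arm, as the interface text tells. Its arguments: {"type":"object","properties":{"steps":{"type":"array"},"jaw":{"type":"number"},"grip_force":{"type":"number"}},"required":["steps"]}

```bash
mkdir -p pics; cat > h.py <<'E'
import numpy as np, cv2
from workcell import bot
def ray(c,u,v,z):
    d=np.linalg.inv(c['mtx'])@np.array([u,v,1.]); R=np.array(c['R']); o=-R.T@np.array(c['t']); w=R.T@d
    return o+w*(z-o[2])/w[2]
def proj(c,X):
    p=np.array(c['mtx'])@(np.array(c['R'])@np.array(X)+np.array(c['t'])); return p[:2]/p[2]
E
python3 - <<'E'
from h import *
import pickle
for n in("scene","top"):
    c=bot.read_camera(n); cv2.imwrite(f"pics/{n}0.png",cv2.resize(c['pixels'],(768,576),interpolation=cv2.INTER_CUBIC)); pickle.dump(c,open(n+"0.pkl","wb"))
    print(n,-np.array(c['R']).T@c['t'],np.array(c['R']).round(2).tolist(),c['mtx'][0][0])
s=bot.read_state();print(s['tcp_rot'],s['tool_pos'],s['time'])
E
```

```text
scene [0.05346223 0.75678353 1.00133125] [[-0.81, -0.59, 0.02], [-0.44, 0.58, -0.68], [0.4, -0.56, -0.73]] 472.6601591571686
top [0.32157662 0.0582924  1.36429559] [[0.02, -1.0, 0.03], [-0.99, -0.02, -0.16], [0.16, -0.03, -0.99]] 393.63091249931017
[-3.09623934e+00 -5.20019844e-01  4.54460931e-04] [ 0.22030819 -0.63737295  0.24707572] 0.1
```

View pics/top0.png

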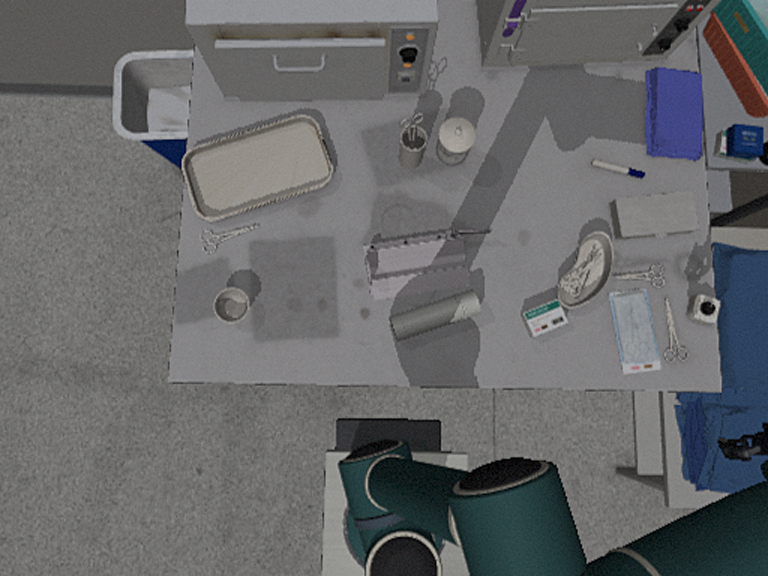

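View pics/scene0.png

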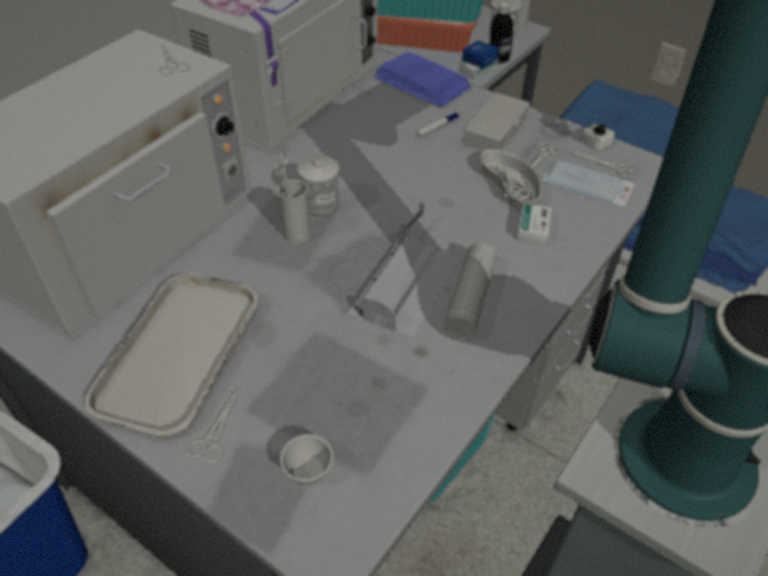

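The top view shows the canister at about (435,315), with its lighter cap to the right. The cradle is at (417,262), with its stop on the left near (367,265) and the keeper pointing right to (490,233). Next I'll enlarge both views to pick corners.

```bash
python3 - <<'E'
from h import *
import pickle
t=pickle.load(open("top0.pkl","rb"))['pixels'][140:240,235:345]; s=pickle.load(open("scene0.pkl","rb"))['pixels'][125:235,225:345]
f=lambda i,k:cv2.convertScaleAbs(cv2.resize(i,None,fx=k,fy=k,interpolation=cv2.INTER_CUBIC),alpha=1.4)
cv2.imwrite("pics/t1.png",f(t,6)[:600]); cv2.imwrite("pics/s1.png",f(s,5))
E
```

```text
(no output)
```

View pics/t1.png

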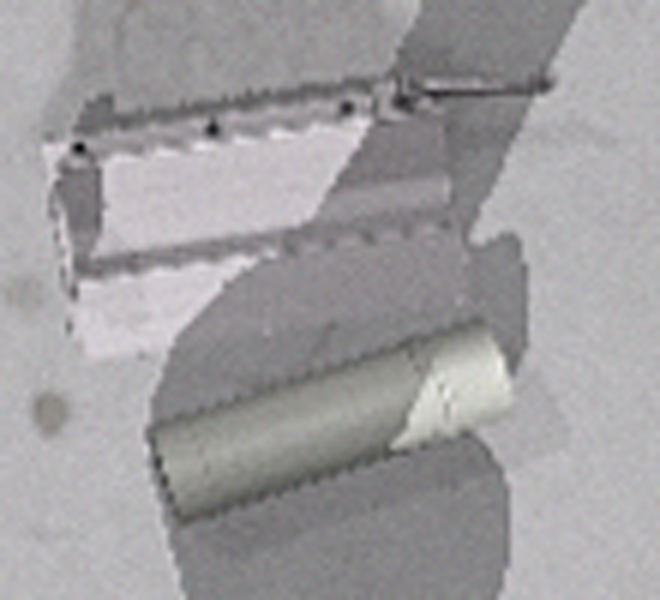

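View pics/s1.png

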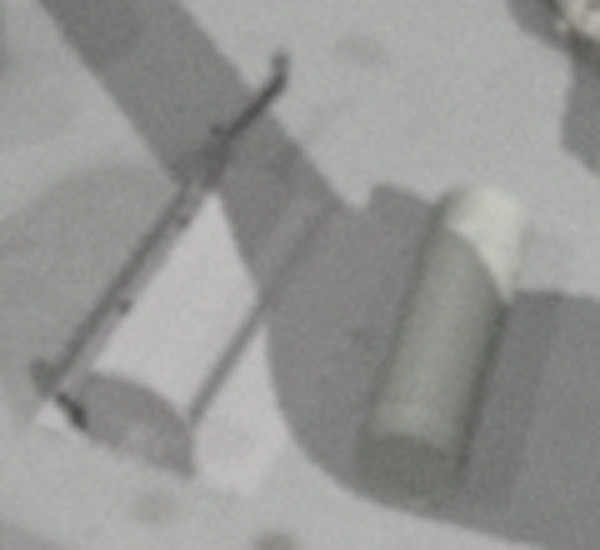

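Top crop: canister corners at about (150,430), (185,520), (485,322) and (512,400). The ramp's foot corner is at (88,357), the crest runs (82,275)–(280,240), the pin is at (402,88) and the tab at (545,84). Scene crop: pin at (213,150), tab at (280,62).

```bash
python3 - <<'E'
from h import *
import pickle
t=pickle.load(open("top0.pkl","rb"));s=pickle.load(open("scene0.pkl","rb"))
T=lambda u,v,z:ray(t,u/6+235-.42,v/6+140-.42,z)
S=lambda u,v,z:ray(s,u/5+225-.4,v/5+125-.4,z)
for n,a in dict(foot=(88,357,0),crestL=(82,275,.012),crestM=(280,240,.012),backL=(50,146,.046),wallL=(85,125,.046),wallR=(385,82,.046),pin=(402,90,.055),tab=(545,84,.058),canTL=(150,430,.03),canBL=(185,520,.03),canTR=(485,322,.03),canBR=(512,400,.03)).items(): print(n,T(*a).round(4))
for n,a in dict(pin=(213,150,.055),tab=(280,58,.058),foot=(245,492,0),crestL=(190,420,.012),crestR=(265,310,.012),canBot=(400,500,.0),capTop=(485,185,.06),box=(0,0,0)).items(): print('S',n,S(*a).round(4))
for n,a in dict(bowl=(232,305,.02),boxL=(525,315,.03),boxLb=(535,335,.03)).items(): print(n,ray(t,a[0]/1.5,a[1]/1.5,a[2]).round(3))
E
```

```text
foot [0.4923 0.0588 0.    ]
crestL [0.5385 0.0634 0.012 ]
crestM [ 0.5619 -0.0514  0.012 ]
backL [0.6071 0.0833 0.046 ]
wallL [0.6198 0.0636 0.046 ]
wallR [ 0.6496 -0.1082  0.046 ]
pin [ 0.6429 -0.1168  0.055 ]
tab [ 0.6479 -0.1983  0.058 ]
canTL [0.4477 0.0227 0.03  ]
canBL [0.3974 0.002  0.03  ]
canTR [ 0.5139 -0.1681  0.03  ]
canBR [ 0.4693 -0.1834  0.03  ]
S pin [ 0.6344 -0.1047  0.055 ]
S tab [ 0.6483 -0.1952  0.058 ]
S foot [0.4935 0.0602 0.    ]
S crestL [0.5422 0.0446 0.012 ]
S crestR [ 0.557  -0.0502  0.012 ]
S canBot [0.4225 0.014  0.    ]
S capTop [ 0.4874 -0.1713  0.06  ]
S box [ 0.868  -0.1897  0.    ]
bowl [0.468 0.38  0.02 ]
boxL [ 0.459 -0.287  0.03 ]
boxLb [ 0.414 -0.309  0.03 ]
```

```bash
cat >> h.py <<'E'
from scipy.spatial.transform import Rotation as Ro
O=np.array([.578,-.0246]); PHI=.19
def c2w(x,y): c,s=np.cos(PHI),np.sin(PHI); return O+np.array([c*x-s*y,s*x+c*y])
def w2c(p): c,s=np.cos(PHI),np.sin(PHI); d=np.array(p[:2])-O; return np.array([c*d[0]+s*d[1],-s*d[0]+c*d[1]])
def shift(xy,z,psi=None):
    s=bot.read_state(); R=Ro.from_rotvec(s['tcp_rot']).as_matrix(); p=np.array(s['tool_pos'])
    a=np.arctan2(R[1,0],R[0,0]); print('t',round(s['time'],2),'psi',round(a,3),'cr',w2c(p).round(4),'z',p[2].round(4),'F',np.round(s['wrist_force'],1),'q',np.round(s['q'],2))
    print('shift',(R.T@(np.array([*xy,z])-p)).round(4),'turn',None if psi is None else round(a-psi,3))
E
python3 -c "
from h import *
shift([.40,-.10],.248,.33)"
```

```text
t 0.1 psi 0.333 cr [-0.467  -0.5342] z 0.2471 F [ 0.  -0.1  0.3] q [-1.27  0.26  1.61 -0.    1.27 -0.04]
shift [ 0.3454 -0.4492 -0.    ] turn 0.003
```

Call:
play_rows:
  steps: [0.035,-0.045,0,0,0.07,-0.09,0,0,0.105,-0.135,0,0,0.14,-0.18,0,0,0.175,-0.225,0,0,0.21,-0.27,0,0,0.245,-0.315,0,0,0.28,-0.36,0,0,0.315,-0.405,0,0,0.345,-0.448,0,0]
  jaw: 0

```text
time: 1.35
tool_pos: [0.4003, -0.0999, 0.2481]
tcp_rot: [-3.098, -0.521, -0.0]
wrist_force: [1.2, -0.6, -0.4]
width: 0.997
grip_force: 0.0
```

Call:
play_rows:
  steps: [0,0,0.055,0,0,0,0.11,0,0,0,0.16,0,0,0,0.2,0,0,0,0.218,0,0,0,0.218,0]

```text
time: 2.1
tool_pos: [0.3981, -0.1011, 0.0285]
tcp_rot: [-3.096, -0.52, 0.007]
wrist_force: [0.3, -0.0, -0.0]
width: 1.001
grip_force: 0.0
```

```bash
python3 - <<'E'
from h import *
c=bot.read_camera("top"); a=[cv2.convertScaleAbs(cv2.resize(c['pixels'][140:260,235:345],None,fx=4,fy=4,interpolation=2),alpha=1.4)]
d=bot.read_camera("scene"); a.append(cv2.convertScaleAbs(cv2.resize(d['pixels'][125:245,260:345],None,fx=4,fy=4,interpolation=2),alpha=1.4))
cv2.imwrite("pics/m2.png",np.hstack(a)); shift([.5,-.1],.03,PHI)
E
```

```text
t 2.2 psi 0.333 cr [-0.1889 -0.0424] z 0.0306 F [-0.4  0.1 -0.3] q [-0.31  0.03  2.33 -0.    0.78  0.93]
shift [0.0947 0.0307 0.0007] turn 0.143
```

View pics/m2.png

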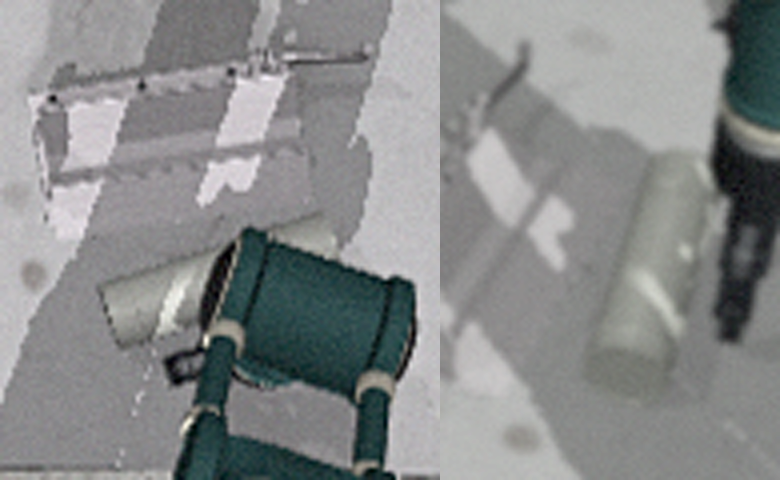

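The finger at top crop (185,365) sits clear behind the canister, and nothing has shifted. Now I'll push while turning to the cradle's yaw.

Call:
play_rows:
  steps: [0.007,0.001,0,0.015,0.014,0.002,0,0.03,0.021,0.003,0,0.045,0.028,0.004,0,0.06,0.035,0.005,0,0.075,0.042,0.006,0,0.09,0.048,0.007,0,0.105,0.054,0.008,0,0.12,0.06,0.009,0,0.135,0.066,0.009,0,0.143]

```text
time: 3.45
tool_pos: [0.4656, -0.0887, 0.0302]
tcp_rot: [-3.127, -0.297, 0.001]
wrist_force: [-1.8, -0.0, 1.2]
width: 1.001
grip_force: 0.6
```

```bash
cat > look.py <<'E'
from h import *
import sys
c=bot.read_camera("top"); a=[cv2.convertScaleAbs(cv2.resize(c['pixels'][140:260,235:345],None,fx=4,fy=4,interpolation=2),alpha=1.4)]
d=bot.read_camera("scene"); a.append(cv2.convertScaleAbs(cv2.resize(d['pixels'][125:245,260:345],None,fx=4,fy=4,interpolation=2),alpha=1.4))
cv2.imwrite(f"pics/{sys.argv[1]}.png",np.hstack(a)); shift(c2w(-.04,-.033),.03,PHI)
E
python3 look.py m3
```

```text
t 3.55 psi 0.19 cr [-0.1216 -0.0419] z 0.0304 F [-0.6 -0.2 -0.5] q [-0.24  0.14  2.21  0.    0.79  1.14]
shift [ 0.0816 -0.0089  0.0005] turn -0.0
```

View pics/m3.png

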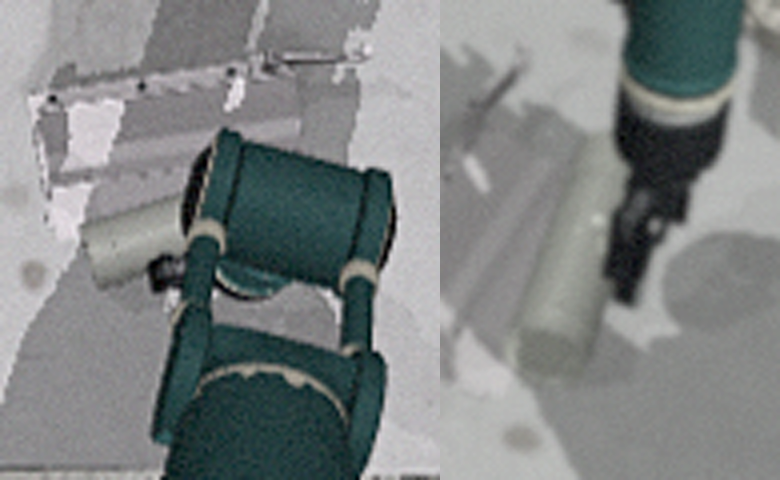

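The canister is aligned with the cradle and touching both fingers; its base end is at (95,250) in the top crop. Pushing on up the ramp.

Call:
play_rows:
  steps: [0.006,0,0,0,0.012,0,0,0,0.018,0,0,0,0.024,0,0,0,0.03,0,0,0,0.036,0,0,0,0.042,0,0,0,0.047,0,0,0,0.052,0,0,0,0.057,0,0,0]

```text
time: 4.8
tool_pos: [0.5223, -0.078, 0.0304]
tcp_rot: [3.127, 0.297, 0.002]
wrist_force: [0.0, 0.4, 0.6]
width: 1.001
grip_force: 0.0
```

Call:
play_rows:
  steps: [0.003,0,0,0,0.006,0,0,0,0.009,0,0,0,0.012,0,0,0,0.014,0,0,0,0.014,0,0,0,0.014,0,0,0]

```text
time: 5.68
tool_pos: [0.5352, -0.0754, 0.0302]
tcp_rot: [-3.127, -0.298, 0.0]
wrist_force: [1.1, -0.2, -0.2]
width: 1.004
grip_force: 0.0
```

```bash
python3 look.py m4
```

```text
t 5.78 psi 0.19 cr [-0.0517 -0.0418] z 0.0303 F [-0.   0.8  0.3] q [-0.19  0.25  2.07 -0.    0.82  1.2 ]
shift [ 0.0117 -0.0088  0.0003] turn -0.0
```

View pics/m4.png

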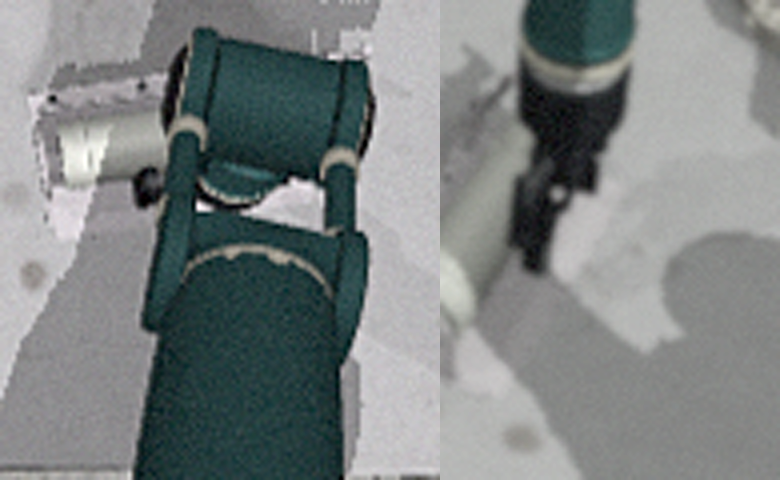

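The canister has dropped into the V: its base is at (62,150) and the stop at (45,150), so about 20 mm is left. Retreating up, shutting the jaw and moving behind the cap.

Call:
play_rows:
  steps: [-0.01,0,0,0,-0.01,0,-0.05,0,-0.01,0,-0.1,0,0.02,0.05,-0.1,0,0.04,0.09,-0.1,0,0.052,0.13,-0.1,0,0.052,0.14,-0.1,0,0.052,0.14,-0.1,0]
  jaw: 255

```text
time: 6.78
tool_pos: [0.6117, -0.2033, 0.1297]
tcp_rot: [-3.127, -0.295, 0.002]
wrist_force: [-0.2, -0.2, 0.8]
width: 0.002
grip_force: 0.0
```

```bash
python3 - <<'E'
from h import *
c=bot.read_camera("top"); a=[cv2.convertScaleAbs(cv2.resize(c['pixels'][140:230,235:345],None,fx=4,fy=4,interpolation=2),alpha=1.4)]
d=bot.read_camera("scene"); a.append(cv2.convertScaleAbs(cv2.resize(d['pixels'][130:220,225:310],None,fx=4,fy=4,interpolation=2),alpha=1.4))
cv2.imwrite("pics/m5.png",np.hstack(a)); shift(c2w(0,-.18),.037,PHI)
import pickle; pickle.dump((c,d),open("m5.pkl","wb"))
for n,X in dict(cap=(0,-.125,.033),stopc=(0,.1,.066),pin=(.054,-.108,.055)).items():
  w=[*c2w(*X[:2]),X[2]]; print(n,((proj(c,w)-[235,140])*4).round(),((proj(d,w)-[225,130])*4+[440,0]).round())
E
```

```text
t 6.88 psi 0.19 cr [-0.0005 -0.1806] z 0.1298 F [-0.6  0.7  0.6] q [-0.36  0.3   1.78  0.    1.06  1.02]
shift [ 0.0006 -0.0005  0.0928] turn -0.0
cap [298. 112.] [676. 107.]
stopc [ 41. 147.] [546. 276.]
pin [271.  49.] [602.  78.]
```

View pics/m5.png

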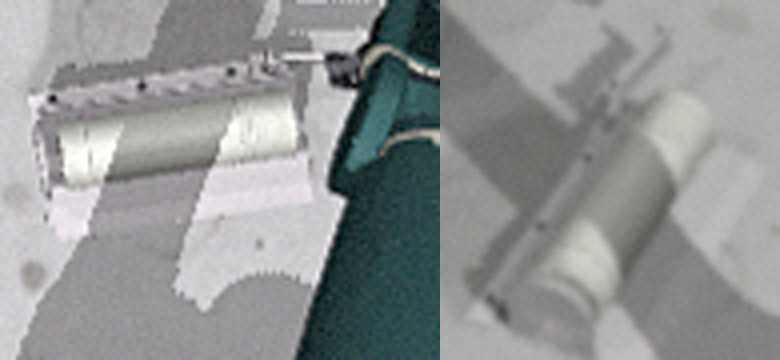

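The canister lies in the V with its cap at (297,123) and base at (60,157). My cradle model is about 9 mm off across it at the cap end, so I'll refit it from the seated axis.

```bash
python3 - <<'E'
from h import *
import pickle
c,d=pickle.load(open("m5.pkl","rb"))
T=lambda u,v,z:ray(c,u/4+235-.4,v/4+140-.4,z)
S=lambda u,v,z:ray(d,(u-440)/4+225-.4,v/4+130-.4,z)
cap=T(297,123,.033);base=T(60,157,.033);pin=T(268,59,.055);tab=T(330,68,.058);stop=T(44,150,.06)
b=base-cap;print(cap,base,np.linalg.norm(b[:2]),'yaw',np.arctan2(-b[0],b[1]));print('pin',pin,'stop',stop)
print('scene cap',S(695,118,.033),'pin',S(607,85,.055),'tab',S(665,30,.058))
E
```

```text
[ 0.59294784 -0.14509453  0.033     ] [0.55807429 0.05921596 0.033     ] 0.20726538560652918 yaw 0.16905970032341006
pin [ 0.6437402  -0.11686602  0.055     ] stop [0.55892972 0.07278908 0.06      ]
scene cap [ 0.58551416 -0.1468425   0.033     ] pin [ 0.64602121 -0.11669792  0.055     ] tab [ 0.64523598 -0.19211487  0.058     ]
```

```bash
sed -i 's/^O=.*/O=np.array([.5715,-.0198]); PHI=.17/' h.py; python3 -c "
from h import *
shift(c2w(0,-.18),.04,PHI)"
```

```text
t 6.88 psi 0.19 cr [ 0.0087 -0.1864] z 0.1298 F [-0.6  0.7  0.6] q [-0.36  0.3   1.78  0.    1.06  1.02]
shift [-0.0084 -0.0065  0.0898] turn 0.02
```

Call:
play_rows:
  steps: [-0.008,-0.003,0.03,0.02,-0.008,-0.006,0.06,0.02,-0.008,-0.006,0.085,0.02,-0.008,-0.006,0.09,0.02,-0.008,-0.006,0.09,0.02]

```text
time: 7.5
tool_pos: [0.6036, -0.1979, 0.0405]
tcp_rot: [-3.13, -0.268, 0.0]
wrist_force: [-0.4, 0.0, 0.2]
width: -0.002
grip_force: 0.0
```

Call:
play_rows:
  steps: [0,-0.008,0,0,0,-0.016,0,0,0,-0.023,0,0,0,-0.028,0,0,0,-0.033,0,0,0,-0.037,0,0,0,-0.041,0,0,0,-0.045,0,0,0,-0.049,0,0]

```text
time: 8.62
tool_pos: [0.596, -0.1508, 0.0408]
tcp_rot: [3.129, 0.266, 0.002]
wrist_force: [0.2, -2.1, 1.2]
width: -0.002
grip_force: 1.2
```

```bash
python3 -c "
from h import *
shift(c2w(0,-.1145),.04,PHI)"
```

```text
t 8.62 psi 0.17 cr [ 0.002  -0.1333] z 0.0408 F [ 0.2 -2.1  1.2] q [-0.29  0.35  1.91 -0.    0.88  1.11]
shift [-0.002  -0.0188  0.0008] turn -0.0
```

Call:
play_rows:
  steps: [-0.001,-0.003,0,0,-0.001,-0.006,0,0,-0.001,-0.009,0,0,-0.001,-0.012,0,0,-0.001,-0.014,0,0,-0.001,-0.016,0,0,-0.001,-0.016,0,0]

```text
time: 9.5
tool_pos: [0.5935, -0.1392, 0.0416]
tcp_rot: [3.123, 0.268, 0.006]
wrist_force: [0.8, -17.7, 1.9]
width: -0.002
grip_force: 9.6
```

Call:
play_rows:
  steps: [0,-0.001,0,0,0,-0.002,0,0,0,-0.003,0,0,0,-0.003,0,0]

```text
time: 10.0
tool_pos: [0.5938, -0.139, 0.042]
tcp_rot: [3.118, 0.269, 0.008]
wrist_force: [1.1, -25.8, -0.1]
width: -0.003
grip_force: 16.4
```

Force rises to 25 N with no travel, so the base is home on the stop. Backing off, lifting and checking.

Call:
play_rows:
  steps: [0,0.01,0,0,0,0.03,0,0,0,0.05,0,0,0,0.06,-0.04,0,0,0.06,-0.08,0,0.05,0.06,-0.08,0,0.1,0.06,-0.08,0,0.1,0.06,-0.08,0]

```text
time: 11.0
tool_pos: [0.7028, -0.1737, 0.1196]
tcp_rot: [-3.13, -0.269, -0.002]
wrist_force: [-0.4, 0.3, 0.9]
width: 0.002
grip_force: 0.0
```

```bash
python3 - <<'E'
from h import *
c=bot.read_camera("top"); a=[cv2.convertScaleAbs(cv2.resize(c['pixels'][140:230,235:345],None,fx=4,fy=4,interpolation=2),alpha=1.4)]
d=bot.read_camera("scene"); a.append(cv2.convertScaleAbs(cv2.resize(d['pixels'][130:220,225:310],None,fx=4,fy=4,interpolation=2),alpha=1.4))
cv2.imwrite("pics/m6.png",np.hstack(a)); shift(c2w(.085,-.17),.052,PHI)
for th in (1.4,1.2,1,.8,.6,.4,.2,.1,0):
  u=np.array([-np.cos(th),-np.sin(th)]);n=np.array([np.sin(th),-np.cos(th)])
  print(th,(np.array([.054,-.108])+.058*u+(.002+.011*np.sin(th)+.0145*np.cos(th))*n).round(3))
E
```

```text
t 11.1 psi 0.17 cr [ 0.0999 -0.1737] z 0.1189 F [-0.6  0.4 -0.1] q [-0.28  0.45  1.61 -0.    1.09  1.12]
shift [-0.0148 -0.0037  0.067 ] turn 0.0
1.4 [ 0.059 -0.168]
1.2 [ 0.049 -0.168]
1 [ 0.039 -0.167]
0.8 [ 0.028 -0.164]
0.6 [ 0.018 -0.157]
0.4 [ 0.008 -0.149]
0.2 [ 0.001 -0.138]
0.1 [-0.002 -0.131]
0 [-0.004 -0.124]
```

View pics/m6.png

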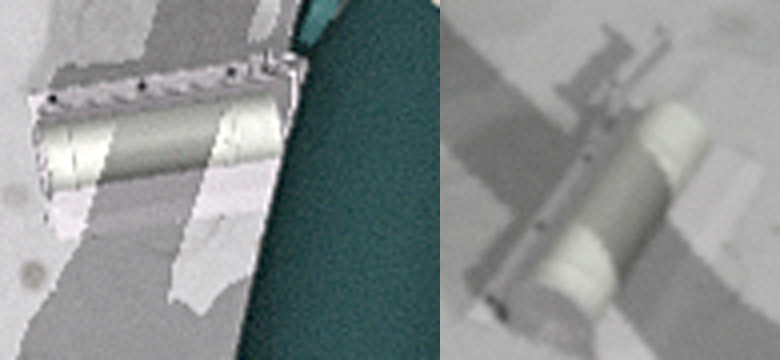

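The base sits on the stop at (45,150), and in the scene view the keeper is still open, from (610,90) to (660,35). Descending outside the keeper, then sweeping it shut.

Call:
play_rows:
  steps: [-0.005,-0.002,0.03,0,-0.01,-0.004,0.055,0,-0.01,-0.004,0.067,0,-0.01,-0.004,0.067,0]

```text
time: 11.6
tool_pos: [0.6879, -0.1719, 0.0522]
tcp_rot: [-3.129, -0.265, 0.004]
wrist_force: [0.4, 0.8, 0.0]
width: 0.001
grip_force: 0.0
```

Call:
play_rows:
  steps: [-0.01,0,0,0,-0.02,0,0,0,-0.028,0,0,0,-0.035,0,0,0,-0.041,0,0,0,-0.047,-0.001,0,0,-0.052,-0.002,0,0,-0.057,-0.004,0,0,-0.062,-0.006,0,0,-0.067,-0.009,0,0]

```text
time: 12.85
tool_pos: [0.6216, -0.1743, 0.0533]
tcp_rot: [3.13, 0.266, 0.0]
wrist_force: [2.9, -0.9, 1.2]
width: 0.002
grip_force: 0.9
```

```bash
python3 -c "
from h import *
shift(c2w(-.004,-.124),.052,PHI)"
```

```text
t 12.85 psi 0.17 cr [ 0.0232 -0.1607] z 0.0533 F [ 2.9 -0.9  1.2] q [-0.31  0.39  1.83 -0.    0.93  1.09]
shift [-0.0272 -0.0367  0.0013] turn -0.0
```

Call:
play_rows:
  steps: [-0.005,-0.003,0,0,-0.01,-0.007,0,0,-0.015,-0.012,0,0,-0.019,-0.017,0,0,-0.022,-0.022,0,0,-0.024,-0.026,0,0,-0.026,-0.029,0,0,-0.026,-0.031,0,0,-0.026,-0.031,0,0]

```text
time: 13.98
tool_pos: [0.5909, -0.1493, 0.0533]
tcp_rot: [3.128, 0.267, -0.001]
wrist_force: [0.2, -6.2, -1.0]
width: -0.0
grip_force: 2.6
```

Call:
play_rows:
  steps: [0,-0.002,0,0,0,-0.004,0,0,0,-0.004,0,0]

```text
time: 14.35
tool_pos: [0.5908, -0.1486, 0.0534]
tcp_rot: [3.123, 0.269, 0.001]
wrist_force: [0.0, -15.6, -3.1]
width: -0.001
grip_force: 8.1
```

The keeper bears on its stop, and the tool is 10 mm behind where it stood on the cap, as it should be. Backing away to check.

Call:
play_rows:
  steps: [0,0.01,0,0,0,0.03,0,0,0,0.05,0,0,0,0.06,-0.05,0,0,0.1,-0.1,0,0,0.15,-0.12,0,0,0.2,-0.12,0,0,0.2,-0.12,0,0,0.2,-0.12,0]

```text
time: 15.48
tool_pos: [0.6235, -0.3416, 0.1725]
tcp_rot: [-3.129, -0.264, 0.002]
wrist_force: [0.4, -0.2, -0.4]
width: -0.001
grip_force: 0.0
```

```bash
python3 - <<'E'
from h import *
c=bot.read_camera("top"); a=[cv2.convertScaleAbs(cv2.resize(c['pixels'][140:230,235:345],None,fx=4,fy=4,interpolation=2),alpha=1.4)]
d=bot.read_camera("scene"); a.append(cv2.convertScaleAbs(cv2.resize(d['pixels'][130:220,225:310],None,fx=4,fy=4,interpolation=2),alpha=1.4))
cv2.imwrite("pics/m7.png",np.hstack(a))
E
```

```text
(no output)
```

View pics/m7.png

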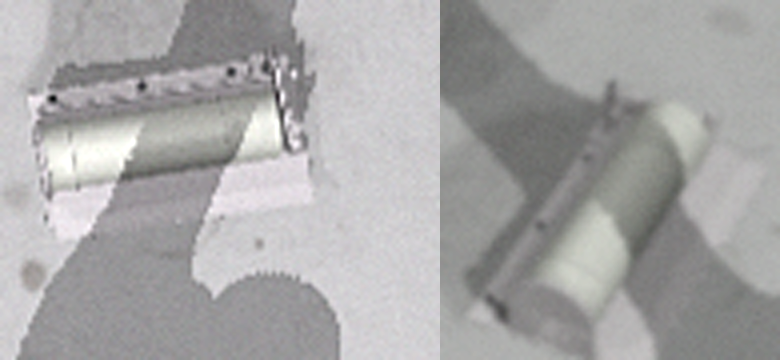

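The canister is home against the stop at (45,150). The keeper lies across behind its cap from (275,65) to (293,148), square to the V, and the robot is clear.

```bash
python3 -c "
from workcell import bot
print(bot.finish_job())"
```

```text
the job is handed in; nothing more can be done
None
```

I handed the job in at about 15.6 s: the canister was rolled into the V and pushed home against the end stop, and the keeper swung shut behind its cap. The last pictures showed all three in place with the robot clear, but no verdict came back.

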